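# Clean the dibber in the bead bowl and line it up over the planting hole

## Task

Pull the dibber from its wooden stand and clean its steel point by stirring it round through the clay beads at the bottom of the bowl, at least three full wide turns, spilling no beads. Then carry it over the row of potted plants without touching them, and finish still holding it upright and still, centred over the wide hole of the planting board with its point about 1.5 cm above the board, so that I can check the line: the dibber must never touch the board or the planter, and is not let go. Leave the bowl and the other things on the bench where they are.

Things in the scene. Friction and masses are not known exactly. Their poses are not given: they have to be found in the camera images.
- dibber: planting dibber, 165 long, upright in its stand. Origin at its point (lowest end), z up its axis. Upward: steel cone (8 wide at the point) to 25, steel shaft 18 diameter to 70, wooden collar 31 diameter to 77, neck 18 diameter to 101, square wooden grip 26 x 26 (faces square to its x and y) to 165. Weighs 130 to 210 g. Take the grip from above, about 140 above the point
- dibber_tip (a point): the point of the dibber, the same spot as its body origin; lifted 75 or more it is free of the stand
- stand: square wooden block 85 x 85 x 80 high, fixed to the bench, with one round hole (23 diameter, 74 deep) in its middle in which the dibber hangs by its collar, its point 10 above the bench. Origin at the centre of its underside. It may stand nearer or farther than the bowl
- bowl: open round pink bowl, loose, 0.95 kg, 168 outer diameter at the rim, 140 at the foot, 70 high, wall 5, inner floor at 6 and about 65 in inner radius there; circles of 20 to 28 radius stir the beads without wedging them on the wall. Origin at the centre of its underside, z up
- planter: concrete trough 280 x 130 x 62 high covered by a drilled plywood planting board 290 x 140, 14 thick, whose top is 76 above the bench; fixed. Long along its x. Three holes in a line along the middle: one wide (33 diameter) and two narrow (14), 75 apart; the wide one is at the +x end. Origin at the centre of its underside
- wide_hole (a point): centre of the wide hole's mouth, at the top face of the board (75 along the planter's x, 76 up)
- plants: row of three small potted plants on a wooden strip 360 x 75, fixed, between the dibber and bowl on one side and the planter on the other. Origin at the centre of its underside, x along the row; the plants reach 115 above the bench
- jar: small screw jar, glass with steel lid, 48 diameter, 65 high, loose; bystander. Origin: centre of underside
- screwdriver: screwdriver lying on the bench, loose; bystander. Along its x, handle to -x
- wrench: wrench lying on the bench, loose; bystander. Along its x
- screwbox: closed clear plastic box 100 x 160 x 35 high, loose; bystander. Origin: centre of underside
- saucer: pink saucer 100 diameter, 16 high, loose; bystander. Origin: centre of underside
- bead0: chunky clay bead, lumpy, about 26 x 22 x 21, 12 g, loose in the bowl (seven in one layer on its floor, whose top is about 27 above the bench). Origin at its centre
- bead1: chunky clay bead, lumpy, about 26 x 22 x 21, 12 g, loose in the bowl (seven in one layer on its floor, whose top is about 27 above the bench). Origin at its centre
- bead2: chunky clay bead, lumpy, about 26 x 22 x 21, 12 g, loose in the bowl (seven in one layer on its floor, whose top is about 27 above the bench). Origin at its centre
- bead3: chunky clay bead, lumpy, about 26 x 22 x 21, 12 g, loose in the bowl (seven in one layer on its floor, whose top is about 27 above the bench). Origin at its centre
- bead4: chunky clay bead, lumpy, about 26 x 22 x 21, 12 g, loose in the bowl (seven in one layer on its floor, whose top is about 27 above the bench). Origin at its centre
- bead5: chunky clay bead, lumpy, about 26 x 22 x 21, 12 g, loose in the bowl (seven in one layer on its floor, whose top is about 27 above the bench). Origin at its centre
- bead6: chunky clay bead, lumpy, about 26 x 22 x 21, 12 g, loose in the bowl (seven in one layer on its floor, whose top is about 27 above the bench). Origin at its centre
Things that resemble listed ones, but are neither listed nor needed, are in the scene too. Of the things like the dibber, leave any that is blue; of the rest the larger one is meant. What is shaped like the bowl but white is not meant.

How it is judged:
By the outcome, as a careful person would: the job done as asked, in the order asked, and still so for the second after the job is handed in, while the arm keeps its last pose, push and grip.
It also fails if it takes over 72 s, if anything falls off the work surface, if the arm or the gripper's body presses on something with over 40 N, if the wrist force passes 120 N, or if a joint passes its speed limit or range.

## Robot

A 6-joint arm with a two-finger parallel gripper is mounted at the origin on the work surface. World frame = base frame: x ahead of the robot, y to its left, z up, the work surface at z = 0. Lengths are in m, angles in rad, forces in N, time in s.
With the tool pointing down it reaches from about 0.35 to 0.775 m from the base axis. Payload 5.5 kg.
Tool frame: the origin (TCP) lies on the centre line of the jaws, within the pads' length; the fingertips stand 17 mm ahead of it and the grasp point (between the pads) lies 2 mm behind it (bot.tcp_to_tips is the distance from the TCP to the fingertips, in m); z points along the fingers, y is the line along which they close (so a half turn about z gives the same grasp; the last joint's range is limited). The gripper opens to 85 mm and grips with 20 to 120 N. Pads are 22 mm wide; open, the fingers measure 114 mm over their backs; the gripper's body (76 mm by 85 mm) begins 54 mm behind the grasp point. The pads swing forward as they close: fully open they stand 13 mm farther back than shut.
Start: joints at [-0.14, 0.313, 0.046, 1.304, 0, 1.431], TCP at [0.575, -0, 0.248] pointing down, gripper open.
Joint ranges: [-2.76, 2.76], [-0.86, 1.69], [-1.03, 1.26], [-2.2, 2.34], [-1.47, 1.5], [-3.14, 3.14]. Speed limits (rad/s): [2.57, 2.57, 3.14, 3.14, 3.14, 3.14].

## Interface

Orientations are given as a rotation vector (axis times angle).
In Python, from bench import bot gives the robot as it stands.
- The arm moves only by the tool apply_moves, never from a script. Its argument "moves" is a list of rows, each a list of 6 numbers: the shift along the tool's x, y, z in m, then the turn, a rotation vector about the tool's x, y, z in rad. In form: [[x, y, z, ax, ay, az], ...]. A call has 1 to 5 rows; each row shifts and turns the commanded pose from where the row before left it, along the tool's axes as they then stand; what a row does not reach is not made up. A row lasts 1/12 s, in which the tool goes at most 41.7 mm and 7.16 degrees, less where a joint would pass 70% of its speed; a pose out of reach is approached as far as the arm can. A call is refused whole if a number of a shift passes 0.0417 or a number of a turn 0.125, either way. A call with a gripper value outside its range is refused whole. "grip" is the opening, from 0 (shut) to 1 (fully open), set as the call begins (left out, the last holds). The fingers move at their own pace and stop on an object; "grip_force" is the grip in N (left out, the last holds). Time passes only in rows, so rows that do not move let the fingers close. It gives the time, the measured TCP pose, the force, the opening and the grip force at its end, in the units of the state.
- bot.get_obs(): the state, without advancing time (a new reading comes with each control period).
- bot.capture(name): name is "scene" or "side" or "wrist"; returns the picture (480x640x3 uint8, red, green, blue); there is no depth.
- bot.camera_info(name): a dict with "vertical_fov" (degrees; the focal length in pixels is half the picture's height over the tangent of half this angle, whatever the lens; pixels are square), "cx", "cy" (the principal point, pixels), "k1" (the pictures are not rectified: a ray, as slopes to the right and down, at radius r is drawn at 1 + k1 r^2 times it, then the intrinsics apply), "R" (3x3) and "t" (3): a world point X has camera coordinates R X + t. Camera axes: x right, y down, z forward; pixel columns grow to the right and rows downward; lengths in m; the calibration is good to about 2 mm. A picture is of the moment at which its call begins: read the wrist's pose just before it. camera_info takes no time and is no camera call; for the wrist camera it gives the pose at the moment of the call.
- bot.finish_job(): hands the job in; it is judged then, once.
The state is a dict: "clock": time; "joint_positions": joint angles; "qvel": joint speeds; "effort": joint torques, N m; "eef_pos": TCP position; "tcp_rot": TCP orientation; "contact_force": force on the tool from outside, world axes, zero at the start; "wrist_torque": the same for the moment, N m; "gripper_width": opening from 0.0 (shut) to 1.0 (fully open); "grip_force": force on a finger pad.
Only numpy, scipy, OpenCV 4.12 (cv2) and the standard library are available. Lean on these libraries where they do the work, as an engineer would, in place of code of your own. Each camera call takes 0.05 s, during which the arm holds its last target. There are 200 camera calls.

## Working session

There is one attempt and no reset: what is moved stays moved. The work goes in short steps, Python scripts to look and compute and a tool call to move; the robot and the scene stay as the last step left them, time stands still between calls to the robot, and variables do not carry over. Pictures are saved under pics/ and viewed, at most 10 in all, crops included, and the job is handed in when it is done.

Besides the shell and the picture viewer there is one more tool, called after "Emit:" as name(argument=value, ...), one argument or row to a line, values as JSON. apply_moves: Moves the arm, as the interface text tells. Its arguments: {"type":"object","properties":{"moves":{"type":"array"},"grip":{"type":"number"},"grip_force":{"type":"number"}},"required":["moves"]}

```bash
mkdir -p pics; ls
python3 - <<'E'
from bench import bot
import cv2
o=bot.get_obs();print(o)
for n in("scene","side"):
    cv2.imwrite(f"pics/{n}0.png",bot.capture(n)[:,:,::-1]);print(bot.camera_info(n))
print(bot.camera_info("wrist"))
E
```

```text
pics
{'clock': 0.0, 'joint_positions': array([-1.39570611e-01,  3.13998454e-01,  4.49754757e-02,  1.30361333e+00,
       -2.20766298e-05,  1.43117122e+00]), 'qvel': array([ 0.00051012,  0.00033259, -0.00041792, -0.00143472,  0.00074815,
        0.00030786]), 'effort': array([-2.90074182e-03, -4.80629075e+01,  2.98531097e+01,  1.95313990e-02,
       -3.83516899e-04, -4.27451073e-05]), 'eef_pos': array([5.74511540e-01, 6.95772301e-05, 2.47408531e-01]), 'tcp_rot': array([-2.22035094e+00, -2.22047198e+00,  1.76633289e-03]), 'contact_force': array([ 0.03718176,  0.1772369 , -0.09345838]), 'wrist_torque': array([-0.04543895,  0.02892515, -0.02709111]), 'grip_force': 0.0, 'gripper_width': 0.999503638163396}
{'vertical_fov': 44.941330401346185, 'cx': 319.7277222147404, 'cy': 230.5745783892767, 'k1': -0.07802351228454284, 'R': array([[-0.04630841,  0.99892528,  0.00195177],
       [ 0.86375723,  0.04102356, -0.50223552],
       [-0.50177582, -0.02157187, -0.86472867]]), 't': array([-0.019884  , -0.42107726,  1.88668113])}
{'vertical_fov': 57.16943067001172, 'cx': 326.26831486277365, 'cy': 237.32195437826175, 'k1': 0.027607276910795984, 'R': array([[ 9.48386752e-01, -3.17115921e-01,  2.47920949e-04],
       [-1.64373521e-01, -4.92254030e-01, -8.54790802e-01],
       [ 2.71189813e-01,  8.10631521e-01, -5.18972661e-01]]), 't': array([-0.46444774,  0.15766645,  0.81941308])}
{'vertical_fov': 67.62800305488656, 'cx': 314.3040995568246, 'cy': 248.11679774098027, 'k1': 0.024031015040274366, 'R': array([[ 9.99997737e-01, -1.63701591e-04, -2.12096953e-03],
       [ 4.89130503e-04, -9.52626587e-01,  3.04141985e-01],
       [-2.07028049e-03, -3.04142334e-01, -9.52624351e-01]]), 't': array([-0.57421909, -0.03991655,  0.38043985])}
```

View pics/scene0.png

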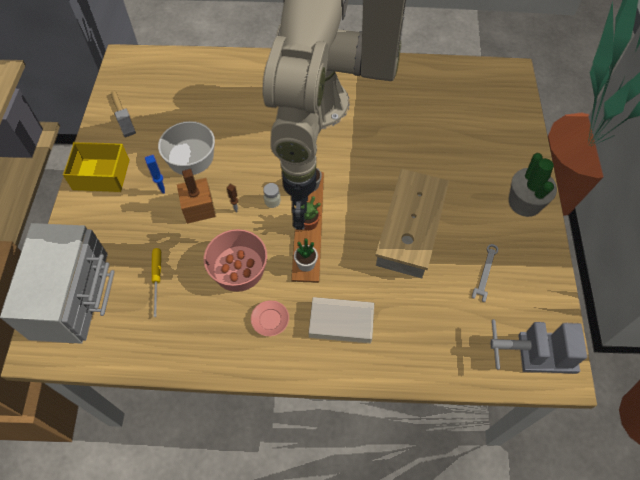

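View pics/side0.png

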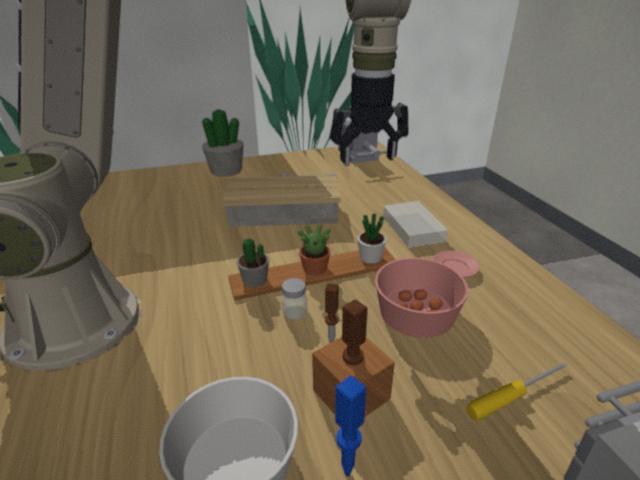

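```bash
cat > h.py <<'E'
from bench import bot
import numpy as np, cv2
def K(i):
    f=240/np.tan(np.radians(i["vertical_fov"]/2)); return f
def ray(i,px):
    d=(np.array(px,float)-[i["cx"],i["cy"]])/K(i); s=d.copy()
    for _ in range(20): s=d/(1+i["k1"]*(s@s))
    R=np.array(i["R"]);c=-R.T@np.array(i["t"]); v=R.T@np.r_[s,1]; return c,v/np.linalg.norm(v)
def onz(i,px,z):
    c,v=ray(i,px); return c+v*(z-c[2])/v[2]
def tri(*rays):
    A=sum(np.eye(3)-np.outer(v,v) for c,v in rays);b=sum((np.eye(3)-np.outer(v,v))@c for c,v in rays)
    return np.linalg.solve(A,b)
def proj(i,X):
    p=np.array(i["R"])@X+i["t"]; s=p[:2]/p[2]; return s*(1+i["k1"]*(s@s))*K(i)+[i["cx"],i["cy"]]
E
python3 - <<'E'
import cv2,numpy as np
a=cv2.imread("pics/scene0.png");r=lambda x,k:cv2.resize(x,None,fx=k,fy=k,interpolation=cv2.INTER_CUBIC)
c=np.zeros((540,800,3),np.uint8);c[:,:480]=r(a[160:295,150:270],4);c[:460,480:]=r(a[165:280,370:450],4)
cv2.imwrite("pics/c1.png",c)
b=cv2.imread("pics/side0.png");cv2.imwrite("pics/c2.png",r(b[280:420,300:480],4))
E
```

```text
(no output)
```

View pics/c1.png

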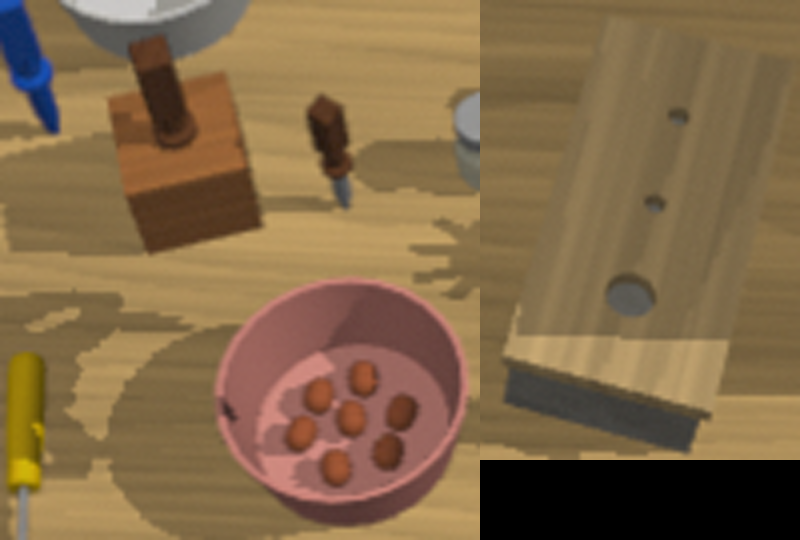

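View pics/c2.png

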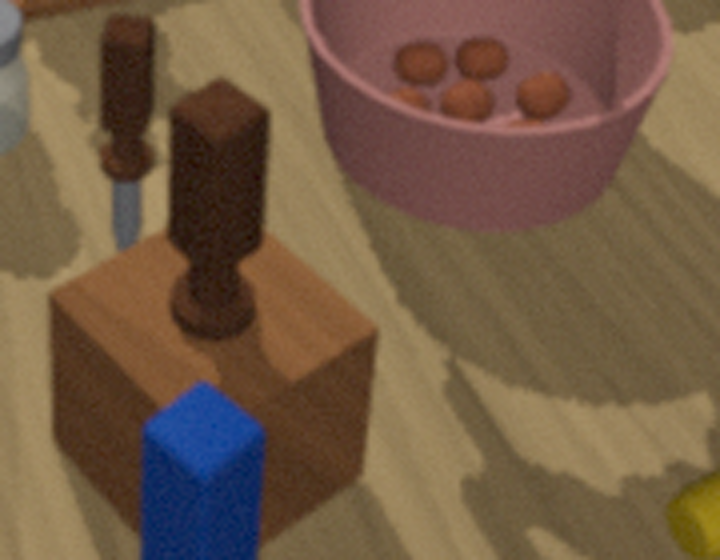

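Run:
```python
from h import *
from scipy.optimize import least_squares
S=bot.camera_info("scene");D=bot.camera_info("side")
a=lambda x,y:((x+.5)/4-.5+150,(y+.5)/4-.5+160)
p=lambda x,y:((x-480+.5)/4-.5+370,(y+.5)/4-.5+165)
s=lambda x,y:((x+.5)/4-.5+300,(y+.5)/4-.5+280)
C=[onz(S,a(*q),.08)[:2] for q in[(110,97),(225,73),(245,163),(127,193)]]
print("stand",np.round(C,4),np.mean(C,0)); 
for i in range(4): d=C[(i+1)%4]-C[i];print(np.linalg.norm(d),np.degrees(np.arctan2(d[1],d[0])))
print("side stand L,R",onz(D,s(50,298),.08),onz(D,s(376,330),.08))
print("dib top scene",onz(S,a(149,47),.175),"side",onz(D,s(220,109),.175))
t=[onz(D,s(*q),.175)[:2] for q in[(170,113),(220,80),(270,115),(220,138)]]
for i in range(4): d=t[(i+1)%4]-t[i];print(np.linalg.norm(d),np.degrees(np.arctan2(d[1],d[0])))
H=[onz(S,p(*q),.076)[:2] for q in[(631,294),(655,204),(679,116)]]
print("holes",H,np.linalg.norm(H[0]-H[1]),np.linalg.norm(H[1]-H[2]));d=H[0]-H[2];print(np.degrees(np.arctan2(d[1],d[0])))
B=[onz(S,a(*q),.07)[:2] for q in[(216,388),(469,390),(345,278),(290,485),(240,322),(440,318)]]
r=least_squares(lambda v:[np.hypot(*(b-v[:2]))-v[2] for b in B],[.6,-.2,.084]);print("bowl",r.x,r.fun)
B=[onz(D,s(*q),.07)[:2] for q in[(302,15),(670,50),(400,108),(490,132),(590,124),(650,90)]]
r=least_squares(lambda v:[np.hypot(*(b-v[:2]))-.084 for b in B],[.6,-.2]);print("bowl side",r.x,r.fun)
for q in[(294,172),(324,172),(293,280),(321,280)]:print("strip",onz(S,q,.012))
for q in[(306,245),(310,205)]:print("plant",onz(S,q,.1))
print("jar",onz(S,(271,188),.065),"small",onz(S,a(322,98),.13))
```

```text
stand [[ 0.3991 -0.3637]
 [ 0.375  -0.2853]
 [ 0.4498 -0.2603]
 [ 0.478  -0.3382]] [ 0.42545195 -0.31185927]
0.0820028907164127 107.09314818761227
0.07894885528018425 18.481306693280004
0.08280235993426495 -70.14625930890742
0.08292249475917406 -162.07131588600063
side stand L,R [ 0.37129312 -0.2890131   0.08      ] [ 0.47738999 -0.34043146  0.08      ]
dib top scene [ 0.42249864 -0.31330247  0.175     ] side [ 0.42458105 -0.31417309  0.175     ]
0.024593426602961523 25.808897056177454
0.02394499597218177 -67.77556761789731
0.02071451437697893 -164.90801937956257
0.020232971476014022 123.60103071255233
holes [array([0.54174074, 0.27863147]), array([0.47039086, 0.29713128]), array([0.39729257, 0.31651393])] 0.07370920923859943 0.07562438493964307
-14.695246907361957
bowl [ 0.611571   -0.17547559  0.08156057] [ 0.00049357  0.00336596 -0.00203307 -0.002304    0.00251645 -0.0020389 ]
bowl side [ 0.61343106 -0.17322357] [-0.00096621 -0.0010652  -0.00052554  0.00073936  0.00043625 -0.0004315 ]
strip [ 0.29419818 -0.04332446  0.012     ]
strip [0.28995887 0.04608414 0.012     ]
strip [ 0.6485956  -0.02163711  0.012     ]
strip [0.64503337 0.053192   0.012     ]
plant [0.58841398 0.01134744 0.1       ]
plant [0.464978   0.01496971 0.1       ]
jar [ 0.39088129 -0.09981034  0.065     ] small [ 0.42741245 -0.2029105   0.13      ]
```

Emit:
apply_moves(
  moves=[
    [-0.035,-0.0165,0,0,0,0],
    [-0.035,-0.0165,0,0,0,0],
    [-0.035,-0.0165,0,0,0,0],
    [-0.035,-0.0165,0,0,0,0],
    [-0.035,-0.0165,0,0,0,0],
  ],
  grip=1,
)

```text
clock: 0.52
eef_pos: [0.4913, -0.1761, 0.2479]
tcp_rot: [-2.22, -2.222, 0.0]
contact_force: [0.7, -1.1, 0.3]
gripper_width: 1.0
grip_force: 0.0
```

Emit:
apply_moves(
  moves=[
    [-0.035,-0.0165,0,0,0,0],
    [-0.035,-0.0165,0,0,0,-0.1],
    [-0.035,-0.0165,0,0,0,-0.1],
    [-0.03,-0.018,0,0,0,-0.114],
    [0,0,0,0,0,0],
  ],
)

```text
clock: 0.93
eef_pos: [0.4329, -0.3198, 0.2477]
tcp_rot: [1.848, 2.54, -0.003]
contact_force: [-0.1, -0.4, -0.2]
gripper_width: 0.998
grip_force: 0.0
```

```bash
cat > w.py <<'E'
import sys
from h import *
o=bot.get_obs();i=bot.camera_info("wrist");a=bot.capture("wrist")
np.savez("w.npz",**i,clock=o["clock"]); cv2.imwrite(f"pics/{sys.argv[1]}.png",a[:,:,::-1])
from scipy.spatial.transform import Rotation as Ro
print(o["clock"],o["eef_pos"],Ro.from_rotvec(o["tcp_rot"]).as_matrix().round(4),o["contact_force"],o["gripper_width"],o["grip_force"],o["joint_positions"].round(2))
E
python3 w.py w1; python3 -c "
from h import *
i=np.load('w.npz')
print(proj(i,np.array([.4245,-.3125,.175])),proj(i,np.array([.4245,-.3125,.08])))"
```

```text
0.9333 [ 0.43289369 -0.31983548  0.24766007] [[-3.079e-01  9.514e-01 -8.000e-04]
 [ 9.514e-01  3.079e-01 -2.000e-03]
 [-1.700e-03 -1.300e-03 -1.000e+00]] [-0.09271786 -0.40916169 -0.23362199] 0.9983543645438464 0.0 [-0.78  0.24 -0.05  1.28 -0.    0.47]
[304.65455949 255.30252947] [307.74197342 218.43776873]
```

View pics/w1.png

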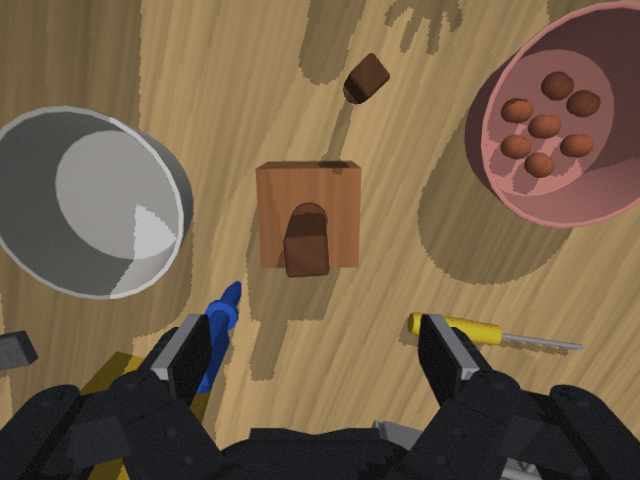

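Run:
```python
from h import *
i=np.load('w.npz');S=bot.camera_info("scene");D=bot.camera_info("side")
g=cv2.imread('pics/w1.png');cv2.imwrite('pics/c3.png',cv2.resize(g[190:330,180:370],None,fx=4,fy=4,interpolation=cv2.INTER_CUBIC))
for q in[(284,236),(329,273),(287,277),(306.5,254.5)]:print(onz(i,q,.175))
print("blue tip",onz(i,(240,285),0),onz(S,(162.5,191),0),onz(D,(348,472),0))
print("blue top",tri(ray(S,(150,158)),ray(D,(351,387))))
```

```text
[ 0.40967925 -0.3049642   0.175     ]
[ 0.44160747 -0.31864938  0.175     ]
[ 0.41858287 -0.32880603  0.175     ]
[ 0.42537788 -0.31169403  0.175     ]
blue tip [ 0.37910249 -0.42772175  0.        ] [ 0.37208786 -0.42936436  0.        ] [ 0.37728886 -0.42532491  0.        ]
blue top [ 0.37521043 -0.42603425  0.16376253]
```

View pics/c3.png

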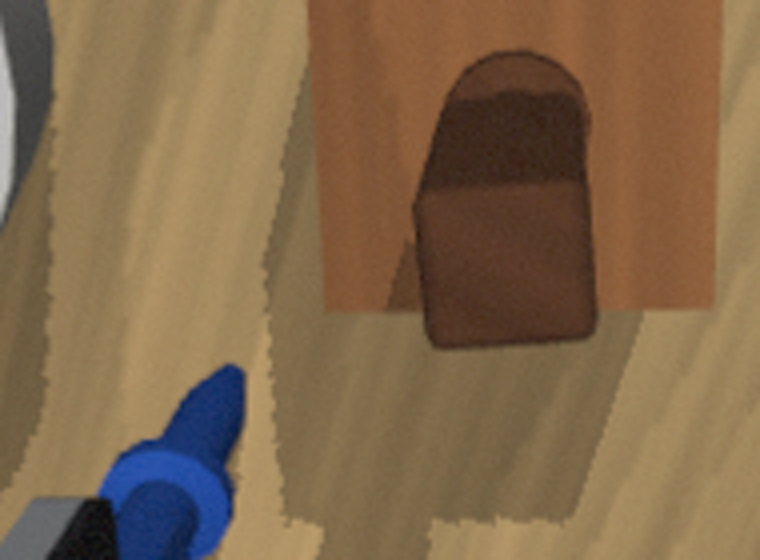

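Run:
```python
from h import *
i=np.load('w.npz');f=lambda x,y:((x+.5)/4-.5+180,(y+.5)/4-.5+190)
C=[onz(i,f(*q),.175)[:2] for q in[(416,203),(584,178),(596,336),(433,348)]]
print(np.mean(C,0))
for k in range(4): d=C[(k+1)%4]-C[k];print(np.linalg.norm(d),np.degrees(np.arctan2(d[1],d[0]))%90)
print([onz(i,f(*q),.087)[:2] for q in[(447,100),(585,95),(516,52)]])
```

```text
[ 0.42571237 -0.31289615]
0.02450391387388695 26.73831432554546
0.024459983304163168 22.65878203780848
0.024364371064860238 22.48365675639056
0.02264241028130692 22.855070626142577
[array([ 0.41048849, -0.31199072]), array([ 0.43690041, -0.30234603]), array([ 0.42087059, -0.29826139])]
```

Emit:
apply_moves(
  moves=[
    [0.0095,-0.0043,0,0,0,0],
    [0,0,0,0,0,-0.095],
    [0,0,0.03,0,0,0],
    [0,0,0.03,0,0,0],
    [0,0,0,0,0,0],
  ],
)

```text
clock: 1.4
eef_pos: [0.4256, -0.3031, 0.183]
tcp_rot: [-1.719, -2.618, -0.003]
contact_force: [0.2, 1.0, -0.9]
gripper_width: 1.001
grip_force: 0.0
```

```bash
python3 w.py w2
python3 - <<'E'
from h import *
i=np.load('w.npz');g=cv2.imread('pics/w2.png');p=proj(i,np.array([.4252,-.3128,.175]));print(p)
cv2.imwrite('pics/c4.png',cv2.resize(g[200:480],None,fx=1.25,fy=1.25))
E
```

```text
1.4 [ 0.42557377 -0.30306364  0.18299432] [[-0.3976  0.9175 -0.0067]
 [ 0.9175  0.3977  0.007 ]
 [ 0.0091 -0.0034 -1.    ]] [ 0.15566254  1.02718155 -0.93745035] 1.0006461220582052 0.0 [-0.77  0.25 -0.2   1.13  0.    0.39]
[304.56463982 345.32139347]
```

View pics/c4.png

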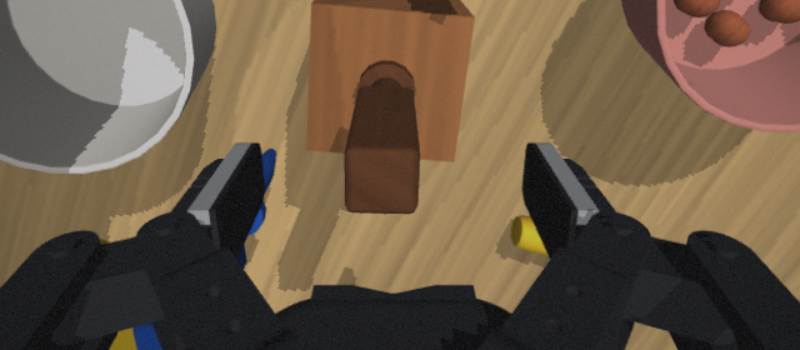

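Emit:
apply_moves(
  moves=[
    [0,0,0,0,0,0],
    [0,0,0,0,0,0],
  ],
)

```text
clock: 1.62
eef_pos: [0.4289, -0.307, 0.19]
tcp_rot: [1.722, 2.625, -0.0]
contact_force: [-0.0, 0.2, 0.6]
gripper_width: 1.001
grip_force: 0.0
```

Emit:
apply_moves(
  moves=[
    [-0.0037,-0.0052,0,0,0,0],
    [0,0,0.021,0,0,0],
    [0,0,0.021,0,0,0],
    [0,0,0,0,0,0],
    [0,0,0,0,0,0],
  ],
)

```text
clock: 2.03
eef_pos: [0.4243, -0.3123, 0.1466]
tcp_rot: [-1.724, -2.625, -0.0]
contact_force: [0.2, 0.1, 0.4]
gripper_width: 0.999
grip_force: 0.0
```

Emit:
apply_moves(
  moves=[
    [0,0,0,0,0,0],
    [0,0,0,0,0,0],
    [0,0,0,0,0,0],
    [0,0,0,0,0,0],
    [0,0,0,0,0,0],
  ],
  grip=0,
  grip_force=60,
)

```text
clock: 2.45
eef_pos: [0.4249, -0.3125, 0.147]
tcp_rot: [1.723, 2.625, -0.0]
contact_force: [-1.3, -0.7, 13.4]
gripper_width: 0.302
grip_force: 25.5
```

Emit:
apply_moves(
  moves=[
    [0,0,0,0,0,0],
    [0,0,0,0,0,0],
    [0,0,0,0,0,0],
    [0,0,0,0,0,0],
    [0,0,0,0,0,0],
  ],
)

```text
clock: 2.87
eef_pos: [0.425, -0.3125, 0.1471]
tcp_rot: [1.723, 2.625, -0.0]
contact_force: [-0.4, 0.8, 5.9]
gripper_width: 0.299
grip_force: 59.1
```

Emit:
apply_moves(
  moves=[
    [0,0,-0.01,0,0,0],
    [0,0,-0.02,0,0,0],
    [0,0,-0.025,0,0,0],
    [0,0,-0.025,0,0,0],
    [0,0,-0.025,0,0,0],
  ],
)

```text
clock: 3.28
eef_pos: [0.4241, -0.3117, 0.2522]
tcp_rot: [-1.723, -2.625, -0.001]
contact_force: [0.1, -0.5, -2.1]
gripper_width: 0.296
grip_force: 59.3
```

Emit:
apply_moves(
  moves=[
    [0,0,-0.015,0,0,0],
    [0,0,0,0,0,0],
    [0,0,0,0,0,0],
    [0,0,0,0,0,0],
  ],
)

```text
clock: 3.62
eef_pos: [0.424, -0.3117, 0.265]
tcp_rot: [-1.723, -2.624, -0.001]
contact_force: [-0.0, 0.6, -1.6]
gripper_width: 0.294
grip_force: 59.4
```

```bash
python3 w.py w3
python3 - <<'E'
from h import *
D=bot.camera_info("side");g=bot.capture("side")[:,:,::-1];cv2.imwrite("pics/s3.png",g)
s=bot.capture("scene")[:,:,::-1]
a=cv2.resize(g[160:410,270:430],None,fx=2.4,fy=2.4,interpolation=cv2.INTER_CUBIC)
b=cv2.imread("pics/w3.png")
b=cv2.resize(b[:330,300:640],None,fx=1.2,fy=1.2)
c=np.zeros((600,800,3),np.uint8);c[:a.shape[0],:a.shape[1]]=a;c[:b.shape[0],390:390+b.shape[1]]=b
cv2.imwrite("pics/c5.png",c)
E
```

```text
3.6167 [ 0.42404447 -0.31170943  0.26496216] [[-3.977e-01  9.175e-01 -1.600e-03]
 [ 9.175e-01  3.977e-01  1.600e-03]
 [ 2.100e-03 -8.000e-04 -1.000e+00]] [-0.01025858  0.63766623 -1.62410113] 0.29424491819659737 59.430550932884216 [-0.79  0.22 -0.04  1.31  0.    0.38]
```

View pics/c5.png

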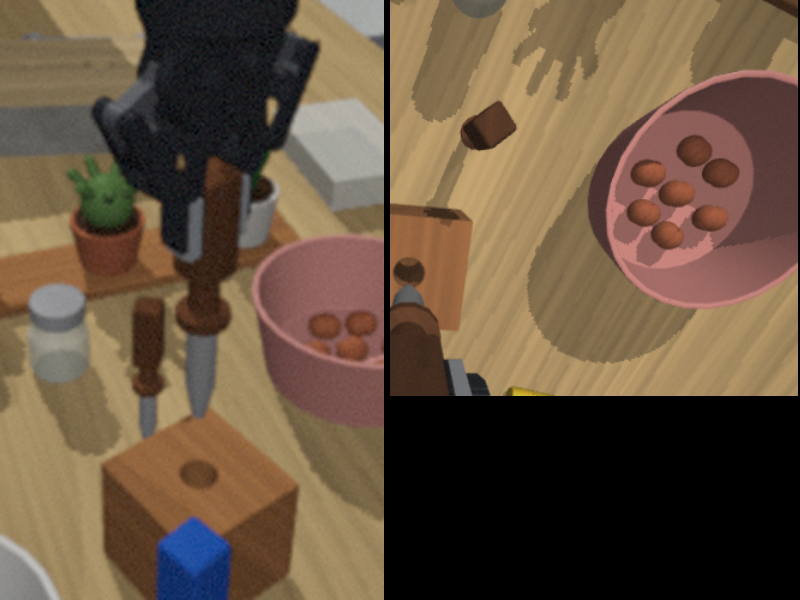

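Run:
```python
from h import *
from scipy.optimize import least_squares
i=np.load('w.npz');D=bot.camera_info("side")
print("tip",onz(D,(352.9,333.3),.128))
f=lambda x,y:((x-390)/1.2+300,y/1.2)
B=np.array([onz(i,f(*q),.018)[:2] for q in[(648,173),(694,150),(720,172),(677,193),(643,212),(710,217),(667,236)]]);print(B.round(4))
r=np.array([onz(i,f(*q),.07)[:2] for q in[(608,190),(630,135),(680,90),(750,71),(612,235),(630,270),(670,298),(710,306),(770,293)]])
v=least_squares(lambda v:np.hypot(*(r-v).T)-.084,[.61,-.17]);print("bowl",v.x,v.fun.round(4))
c=np.array([.6125,-.174])
for t in range(0,360,15):
    p=c+.024*np.array([np.cos(np.radians(t)),np.sin(np.radians(t))]);print(t,np.sort(np.hypot(*(B-p).T))[:2].round(4),end=' ')
```

```text
tip [ 0.42359245 -0.31438928  0.128     ]
[[ 0.5796 -0.1712]
 [ 0.6035 -0.1417]
 [ 0.6328 -0.1478]
 [ 0.6106 -0.1754]
 [ 0.5935 -0.1997]
 [ 0.6473 -0.1813]
 [ 0.6235 -0.2091]]
bowl [ 0.61492125 -0.17210972] [ 0.0022  0.003   0.0003 -0.0039 -0.0008 -0.0022 -0.0025 -0.0004  0.003 ]
0 [0.013 0.026] 15 [0.0178 0.0202] 30 [0.0142 0.0239] 45 [0.0098 0.0264] 60 [0.0099 0.024 ] 75 [0.0144 0.0177] 90 [0.0122 0.0204] 105 [0.0095 0.025 ] 120 [0.0119 0.0244] 135 [0.0172 0.0213] 150 [0.0152 0.0232] 165 [0.0103 0.0226] 180 [0.0093 0.0221] 195 [0.0132 0.02  ] 210 [0.0139 0.0191] 225 [0.009  0.0216] 240 [0.0086 0.0218] 255 [0.0131 0.0209] 270 [0.0156 0.0191] 285 [0.0128 0.0232] 300 [0.0143 0.0238] 315 [0.0191 0.0202] 330 [0.0147 0.025 ] 345 [0.0116 0.0256]
```

Emit:
apply_moves(
  moves=[
    [0.0042,0.0339,0,0,0,0],
    [0.0042,0.0339,0,0,0,0],
    [0.0042,0.0339,0,0,0,0],
    [0.0042,0.0339,0,0,0,0],
    [0.0042,0.0339,0,0,0,0],
  ],
)

```text
clock: 4.18
eef_pos: [0.5726, -0.2244, 0.2651]
tcp_rot: [-1.724, -2.624, 0.0]
contact_force: [0.3, -0.6, -1.6]
gripper_width: 0.295
grip_force: 59.6
```

Emit:
apply_moves(
  moves=[
    [0.0042,0.0339,0,0,0,0],
    [0.0042,0.0339,0,0,0,0],
    [0,0,0,0,0,0],
    [0,0,0,0,0,0],
    [0,0,0,0,0,0],
  ],
)

```text
clock: 4.6
eef_pos: [0.6301, -0.1906, 0.2649]
tcp_rot: [-1.722, -2.625, 0.001]
contact_force: [-0.6, -0.0, -1.6]
gripper_width: 0.3
grip_force: 60.0
```

```bash
python3 w.py w4
python3 - <<'E'
import numpy as np
for R in(.025,):
    a=np.radians(158.4)+np.radians(14.4)*np.arange(26);p=R*np.c_[np.cos(a),np.sin(a)];d=np.diff(p,axis=0).round(4)
    for k in range(0,25,5):print([[x,y,0,0,0,0] for x,y in d[k:k+5].tolist()])
    print(d.sum(0))
E
```

```text
4.6 [ 0.63012586 -0.19057261  0.26486744] [[-3.983e-01  9.173e-01 -2.500e-03]
 [ 9.173e-01  3.983e-01  7.000e-04]
 [ 1.700e-03 -2.000e-03 -1.000e+00]] [-0.63302738 -0.04017866 -1.60903412] 0.3001605583404864 59.983890652656555 [-0.42  0.48  0.34  1.43 -0.    0.75]
[[-0.0016, -0.0061, 0, 0, 0, 0], [0.0, -0.0063, 0, 0, 0, 0], [0.0016, -0.0061, 0, 0, 0, 0], [0.003, -0.0055, 0, 0, 0, 0], [0.0043, -0.0046, 0, 0, 0, 0]]
[[0.0053, -0.0034, 0, 0, 0, 0], [0.006, -0.0019, 0, 0, 0, 0], [0.0063, -0.0004, 0, 0, 0, 0], [0.0062, 0.0012, 0, 0, 0, 0], [0.0057, 0.0027, 0, 0, 0, 0]]
[[0.0048, 0.004, 0, 0, 0, 0], [0.0037, 0.0051, 0, 0, 0, 0], [0.0023, 0.0058, 0, 0, 0, 0], [0.0008, 0.0062, 0, 0, 0, 0], [-0.0008, 0.0062, 0, 0, 0, 0]]
[[-0.0023, 0.0058, 0, 0, 0, 0], [-0.0037, 0.0051, 0, 0, 0, 0], [-0.0048, 0.004, 0, 0, 0, 0], [-0.0057, 0.0027, 0, 0, 0, 0], [-0.0062, 0.0012, 0, 0, 0, 0]]
[[-0.0063, -0.0004, 0, 0, 0, 0], [-0.006, -0.0019, 0, 0, 0, 0], [-0.0053, -0.0034, 0, 0, 0, 0], [-0.0043, -0.0046, 0, 0, 0, 0], [-0.003, -0.0055, 0, 0, 0, 0]]
[ 5.20417043e-18 -1.00000000e-04]
```

Descend beside the beads, checking force.

Emit:
apply_moves(
  moves=[
    [0,0,0.025,0,0,0],
    [0,0,0.025,0,0,0],
    [0,0,0.022,0,0,0],
    [0,0,0.015,0,0,0],
    [0,0,0,0,0,0],
  ],
)

```text
clock: 5.07
eef_pos: [0.6273, -0.191, 0.1755]
tcp_rot: [-1.723, -2.619, 0.002]
contact_force: [-0.5, 0.0, -2.9]
gripper_width: 0.302
grip_force: 60.0
```

Emit:
apply_moves(
  moves=[
    [0,0,0.01,0,0,0],
    [0,0,0.01,0,0,0],
    [0,0,0.005,0,0,0],
    [0,0,0,0,0,0],
    [0,0,0,0,0,0],
  ],
)

```text
clock: 5.48
eef_pos: [0.6306, -0.1909, 0.1545]
tcp_rot: [1.724, 2.626, 0.0]
contact_force: [0.1, -0.2, -2.0]
gripper_width: 0.299
grip_force: 60.1
```

Emit:
apply_moves(
  moves=[
    [-0.0016,-0.0061,0.002,0,0,0],
    [0,-0.0063,0,0,0,0],
    [0.0016,-0.0061,0,0,0,0],
    [0.003,-0.0055,0,0,0,0],
    [0.0043,-0.0046,0,0,0,0],
  ],
)

```text
clock: 5.9
eef_pos: [0.6007, -0.1959, 0.1526]
tcp_rot: [1.725, 2.625, 0.0]
contact_force: [0.8, -0.2, -1.8]
gripper_width: 0.298
grip_force: 60.1
```

Emit:
apply_moves(
  moves=[
    [0.0053,-0.0034,0,0,0,0],
    [0.006,-0.0019,0,0,0,0],
    [0.0063,-0.0004,0,0,0,0],
    [0.0062,0.0012,0,0,0,0],
    [0.0057,0.0027,0,0,0,0],
  ],
)

```text
clock: 6.32
eef_pos: [0.5878, -0.1683, 0.1525]
tcp_rot: [-1.724, -2.626, -0.0]
contact_force: [-0.2, 0.1, -2.4]
gripper_width: 0.299
grip_force: 60.1
```

Emit:
apply_moves(
  moves=[
    [0.0048,0.004,0,0,0,0],
    [0.0037,0.0051,0,0,0,0],
    [0.0023,0.0058,0,0,0,0],
    [0.0008,0.0062,0,0,0,0],
    [-0.0008,0.0062,0,0,0,0],
  ],
)

```text
clock: 6.73
eef_pos: [0.6096, -0.1478, 0.1523]
tcp_rot: [1.723, 2.627, 0.0]
contact_force: [-1.0, -0.5, -2.2]
gripper_width: 0.296
grip_force: 60.2
```

Emit:
apply_moves(
  moves=[
    [-0.0023,0.0058,0,0,0,0],
    [-0.0037,0.0051,0,0,0,0],
    [-0.0048,0.004,0,0,0,0],
    [-0.0057,0.0027,0,0,0,0],
    [-0.0062,0.0012,0,0,0,0],
  ],
)

```text
clock: 7.15
eef_pos: [0.6359, -0.1624, 0.1522]
tcp_rot: [1.724, 2.626, 0.0]
contact_force: [0.3, -1.0, -2.0]
gripper_width: 0.294
grip_force: 60.1
```

Emit:
apply_moves(
  moves=[
    [-0.0063,-0.0004,0,0,0,0],
    [-0.006,-0.0019,0,0,0,0],
    [-0.0053,-0.0034,0,0,0,0],
    [-0.0043,-0.0046,0,0,0,0],
    [-0.003,-0.0055,0,0,0,0],
  ],
)

```text
clock: 7.57
eef_pos: [0.6302, -0.1919, 0.1523]
tcp_rot: [1.725, 2.626, -0.0]
contact_force: [-0.0, 0.2, -1.7]
gripper_width: 0.298
grip_force: 60.1
```

Run:
```python
from h import *
s=bot.capture("side")[:,:,::-1];c=bot.capture("scene")[:,:,::-1]
r=lambda x,k:cv2.resize(x,None,fx=k,fy=k,interpolation=cv2.INTER_CUBIC)
o=np.zeros((600,800,3),np.uint8);a=r(s[150:410,290:490],2);b=r(c[170:310,170:300],3);o[:a.shape[0],:400]=a;o[:b.shape[0],405:405+b.shape[1]]=b
cv2.imwrite("pics/c6.png",o)
```

```text
(no output)
```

View pics/c6.png

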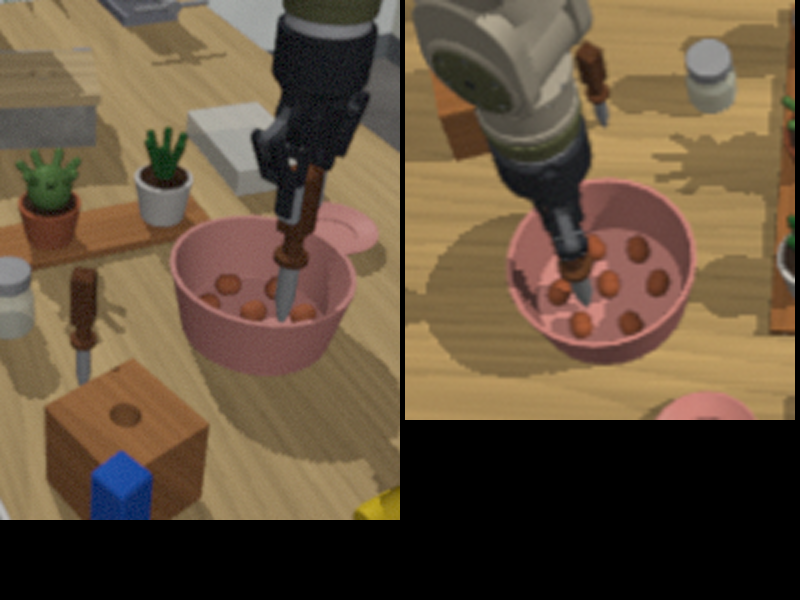

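Emit:
apply_moves(
  moves=[
    [-0.0016,-0.0061,0.002,0,0,0],
    [0,-0.0063,0,0,0,0],
    [0.0016,-0.0061,0,0,0,0],
    [0.003,-0.0055,0,0,0,0],
    [0.0043,-0.0046,0,0,0,0],
  ],
)

```text
clock: 8.08
eef_pos: [0.6006, -0.1956, 0.1504]
tcp_rot: [1.724, 2.626, 0.0]
contact_force: [-0.5, 0.7, -0.9]
gripper_width: 0.298
grip_force: 60.1
```

Emit:
apply_moves(
  moves=[
    [0.0053,-0.0034,0,0,0,0],
    [0.006,-0.0019,0,0,0,0],
    [0.0063,-0.0004,0,0,0,0],
    [0.0062,0.0012,0,0,0,0],
    [0.0057,0.0027,0,0,0,0],
  ],
)

```text
clock: 8.5
eef_pos: [0.5878, -0.1683, 0.1505]
tcp_rot: [1.724, 2.626, 0.0]
contact_force: [-0.3, -0.1, -2.2]
gripper_width: 0.299
grip_force: 60.1
```

Emit:
apply_moves(
  moves=[
    [0.0048,0.004,0,0,0,0],
    [0.0037,0.0051,0,0,0,0],
    [0.0023,0.0058,0,0,0,0],
    [0.0008,0.0062,0,0,0,0],
    [-0.0008,0.0062,0,0,0,0],
  ],
)

```text
clock: 8.92
eef_pos: [0.6095, -0.1479, 0.1503]
tcp_rot: [1.723, 2.627, 0.0]
contact_force: [0.4, -0.7, -1.7]
gripper_width: 0.294
grip_force: 60.1
```

Emit:
apply_moves(
  moves=[
    [-0.0023,0.0058,0,0,0,0],
    [-0.0037,0.0051,0,0,0,0],
    [-0.0048,0.004,0,0,0,0],
    [-0.0057,0.0027,0,0,0,0],
    [-0.0062,0.0012,0,0,0,0],
  ],
)

```text
clock: 9.33
eef_pos: [0.6358, -0.1624, 0.1502]
tcp_rot: [1.724, 2.626, 0.0]
contact_force: [0.1, 0.1, -0.8]
gripper_width: 0.295
grip_force: 60.1
```

Emit:
apply_moves(
  moves=[
    [-0.0063,-0.0004,0,0,0,0],
    [-0.006,-0.0019,0,0,0,0],
    [-0.0053,-0.0034,0,0,0,0],
    [-0.0043,-0.0046,0,0,0,0],
    [-0.003,-0.0055,0,0,0,0],
  ],
)

```text
clock: 9.75
eef_pos: [0.6301, -0.1919, 0.1503]
tcp_rot: [1.725, 2.626, -0.0]
contact_force: [-0.4, 0.5, -2.2]
gripper_width: 0.294
grip_force: 60.1
```

Emit:
apply_moves(
  moves=[
    [-0.0016,-0.0061,0,0,0,0],
    [0,-0.0063,0,0,0,0],
    [0.0016,-0.0061,0,0,0,0],
    [0.003,-0.0055,0,0,0,0],
    [0.0043,-0.0046,0,0,0,0],
  ],
)

```text
clock: 10.17
eef_pos: [0.6004, -0.1956, 0.1504]
tcp_rot: [1.724, 2.626, 0.0]
contact_force: [-0.6, -0.5, -1.8]
gripper_width: 0.3
grip_force: 60.1
```

Emit:
apply_moves(
  moves=[
    [0.0053,-0.0034,0,0,0,0],
    [0.006,-0.0019,0,0,0,0],
    [0.0063,-0.0004,0,0,0,0],
    [0.0062,0.0012,0,0,0,0],
    [0.0057,0.0027,0,0,0,0],
  ],
)

```text
clock: 10.58
eef_pos: [0.5877, -0.1683, 0.1504]
tcp_rot: [1.724, 2.627, 0.0]
contact_force: [0.9, 0.5, -2.1]
gripper_width: 0.299
grip_force: 60.1
```

Emit:
apply_moves(
  moves=[
    [0.0048,0.004,0,0,0,0],
    [0.0037,0.0051,0,0,0,0],
    [0.0023,0.0058,0,0,0,0],
    [0.0008,0.0062,0,0,0,0],
    [-0.0008,0.0062,0,0,0,0],
  ],
)

```text
clock: 11.0
eef_pos: [0.6095, -0.1479, 0.1503]
tcp_rot: [1.723, 2.627, 0.0]
contact_force: [-0.1, 0.2, -1.9]
gripper_width: 0.299
grip_force: 60.1
```

Emit:
apply_moves(
  moves=[
    [-0.0023,0.0058,0,0,0,0],
    [-0.0037,0.0051,0,0,0,0],
    [-0.0048,0.004,0,0,0,0],
    [-0.0057,0.0027,0,0,0,0],
    [-0.0062,0.0012,0,0,0,0],
  ],
)

```text
clock: 11.42
eef_pos: [0.6357, -0.1625, 0.1502]
tcp_rot: [1.724, 2.626, -0.0]
contact_force: [1.0, -0.4, -0.6]
gripper_width: 0.295
grip_force: 60.1
```

Emit:
apply_moves(
  moves=[
    [-0.0063,-0.0004,0,0,0,0],
    [-0.006,-0.0019,0,0,0,0],
    [-0.0053,-0.0034,0,0,0,0],
    [-0.0043,-0.0046,0,0,0,0],
    [-0.003,-0.0055,0,0,0,0],
  ],
)

```text
clock: 11.83
eef_pos: [0.63, -0.192, 0.1503]
tcp_rot: [1.725, 2.626, -0.0]
contact_force: [0.0, -0.6, -1.6]
gripper_width: 0.297
grip_force: 60.1
```

Run:
```python
from h import *
# bowl drift and bead motion: compare pink mask against start in scene
c=bot.capture("scene")[:,:,::-1].copy();cv2.imwrite("pics/n7.png",c)
for n in("scene0","n7"):
    g=cv2.imread(f"pics/{n}.png");h=cv2.cvtColor(g,cv2.COLOR_BGR2HSV)[290-80:300,195:280]
    m=cv2.inRange(h,(6,140,70),(14,255,255));m[:, :14]=0
    k,l,s,ce=cv2.connectedComponentsWithStats(m);print(n,[(ce[j].round(1)+[195,210]).tolist() for j in range(1,k) if 8<s[j,4]<120])
    p=cv2.inRange(h,(170,60,60),(180,200,255));ys,xs=np.nonzero(p);print(xs.min()+195,xs.max()+195,ys.max()+210)
```

```text
scene0 [[211.0, 213.3], [240.5, 254.2], [229.2, 258.5], [249.9, 262.6], [237.5, 264.3], [224.9, 267.9], [246.5, 272.6], [233.5, 276.5]]Traceback (most recent call last):
  File "<stdin>", line 8, in <module>
    return umr_minimum(a, axis, None, out, keepdims, initial, where)
ValueError: zero-size array to reduction operation minimum which has no identity
```

Emit:
apply_moves(
  moves=[
    [-0.0016,-0.0061,0,0,0,0],
    [0,-0.0063,0,0,0,0],
    [0.0016,-0.0061,0,0,0,0],
    [0.003,-0.0055,0,0,0,0],
    [0.0043,-0.0046,0,0,0,0],
  ],
)

```text
clock: 12.3
eef_pos: [0.6003, -0.1957, 0.1504]
tcp_rot: [-1.724, -2.626, 0.0]
contact_force: [0.1, 0.7, -2.9]
gripper_width: 0.298
grip_force: 60.1
```

Emit:
apply_moves(
  moves=[
    [0.0053,-0.0034,0,0,0,0],
    [0.006,-0.0019,0,0,0,0],
    [0.0063,-0.0004,0,0,0,0],
    [0.0062,0.0012,0,0,0,0],
    [0.0057,0.0027,0,0,0,0],
  ],
)

```text
clock: 12.72
eef_pos: [0.5876, -0.1684, 0.1504]
tcp_rot: [1.724, 2.626, 0.0]
contact_force: [0.2, -0.4, -1.9]
gripper_width: 0.296
grip_force: 60.1
```

Emit:
apply_moves(
  moves=[
    [0.0048,0.004,0,0,0,0],
    [0.0037,0.0051,0,0,0,0],
    [0.0023,0.0058,0,0,0,0],
    [0.0008,0.0062,0,0,0,0],
    [-0.0008,0.0062,0,0,0,0],
  ],
)

```text
clock: 13.13
eef_pos: [0.6094, -0.1479, 0.1503]
tcp_rot: [1.723, 2.627, 0.0]
contact_force: [-0.5, -0.4, -2.2]
gripper_width: 0.295
grip_force: 60.1
```

Emit:
apply_moves(
  moves=[
    [-0.0023,0.0058,0,0,0,0],
    [-0.0037,0.0051,0,0,0,0],
    [-0.0048,0.004,0,0,0,0],
    [-0.0057,0.0027,0,0,0,0],
    [-0.0062,0.0012,0,0,0,0],
  ],
)

```text
clock: 13.55
eef_pos: [0.6356, -0.1625, 0.1501]
tcp_rot: [1.724, 2.626, -0.0]
contact_force: [-0.7, 0.1, -1.4]
gripper_width: 0.299
grip_force: 60.1
```

Emit:
apply_moves(
  moves=[
    [-0.0063,-0.0004,0,0,0,0],
    [-0.006,-0.0019,0,0,0,0],
    [-0.0053,-0.0034,0,0,0,0],
    [-0.0043,-0.0046,0,0,0,0],
    [-0.003,-0.0055,0,0,0,0],
  ],
)

```text
clock: 13.97
eef_pos: [0.6299, -0.192, 0.1503]
tcp_rot: [1.725, 2.626, -0.0]
contact_force: [0.4, 1.0, -1.9]
gripper_width: 0.3
grip_force: 60.1
```

Emit:
apply_moves(
  moves=[
    [0.003,-0.001,0,0,0,0],
    [0,0,0,0,0,0],
    [0,0,-0.01,0,0,0],
    [0,0,-0.02,0,0,0],
    [0,0,-0.03,0,0,0],
  ],
)

```text
clock: 14.38
eef_pos: [0.6266, -0.1875, 0.2088]
tcp_rot: [-1.72, -2.622, 0.001]
contact_force: [1.1, -0.7, -1.6]
gripper_width: 0.295
grip_force: 60.0
```

Emit:
apply_moves(
  moves=[
    [0,0,-0.035,0,0,0],
    [0,0,-0.035,0,0,0],
    [0,0,-0.03,0,0,0],
    [0,0,0,0,0,0],
    [0,0,0,0,0,0],
  ],
)

```text
clock: 14.8
eef_pos: [0.6293, -0.1886, 0.3138]
tcp_rot: [1.72, 2.622, 0.002]
contact_force: [-0.6, 0.3, -2.4]
gripper_width: 0.298
grip_force: 60.3
```

```bash
python3 w.py w8
python3 - <<'E'
from h import *
c=bot.capture("scene")[:,:,::-1].copy();cv2.imwrite("pics/n8.png",c)
for n in("scene0","n7","n8"):
    h=cv2.cvtColor(cv2.imread(f"pics/{n}.png"),cv2.COLOR_BGR2HSV)[210:300,195:280]
    m=cv2.inRange(h,(6,140,70),(14,255,255))
    k,l,s,ce=cv2.connectedComponentsWithStats(m);print(n,[(ce[j].round(1)+[195,210]).tolist() for j in range(1,k) if 8<s[j,4]<120])
E
```

```text
14.8 [ 0.62929333 -0.18862074  0.31375439] [[-0.3983  0.9172  0.0058]
 [ 0.9172  0.3983 -0.0024]
 [-0.0045  0.0043 -1.    ]] [-0.61091817  0.26196329 -2.36258522] 0.2979548302999442 60.32017707824707 [-0.41  0.48  0.45  1.54  0.    0.75]
scene0 [[240.5, 254.2], [229.2, 258.5], [249.9, 262.6], [237.5, 264.3], [224.9, 267.9], [246.5, 272.6], [233.5, 276.5]]
n7 [[195.6, 217.7], [226.9, 260.3], [247.3, 252.7], [237.4, 264.3], [253.8, 263.8], [228.3, 277.9], [243.8, 277.7]]
n8 [[220.3, 228.2], [232.4, 252.1], [247.3, 252.7], [237.4, 264.3], [253.8, 263.8], [221.2, 266.7], [228.3, 277.9], [243.8, 277.7]]
```

Emit:
apply_moves(
  moves=[
    [0.02,0.005,0,0,0,0],
    [0.0385,0.0088,0,0,0,0],
    [0.0385,0.0088,0,0,0,0],
    [0.0385,0.0088,0,0,0,0],
    [0.0385,0.0088,0,0,0,0],
  ],
)

```text
clock: 15.32
eef_pos: [0.5942, -0.0114, 0.3079]
tcp_rot: [-1.723, -2.622, 0.002]
contact_force: [0.2, 0.9, -1.3]
gripper_width: 0.298
grip_force: 60.1
```

Emit:
apply_moves(
  moves=[
    [0.0385,0.0088,0,0,0,0],
    [0.0385,0.0088,0,0,0,0],
    [0.0385,0.0088,0,0,0,0],
    [0.0385,0.0088,0,0,0,0],
    [0.0385,0.0088,0,0,0,0],
  ],
)

```text
clock: 15.73
eef_pos: [0.5579, 0.1828, 0.3082]
tcp_rot: [-1.722, -2.624, 0.004]
contact_force: [1.3, -0.0, -2.1]
gripper_width: 0.298
grip_force: 60.1
```

Emit:
apply_moves(
  moves=[
    [0.02,0.005,0,0,0,0],
    [0,0,0,0,0,0],
    [0,0,0,0,0,0],
    [0,0,0,0,0,0],
    [0,0,0,0,0,0],
  ],
)

```text
clock: 16.15
eef_pos: [0.5562, 0.2003, 0.3094]
tcp_rot: [-1.725, -2.624, 0.002]
contact_force: [0.5, 0.1, -1.4]
gripper_width: 0.295
grip_force: 60.1
```

```bash
python3 w.py w9
python3 - <<'E'
from h import *
i=np.load('w.npz');g=cv2.imread('pics/w9.png');D=bot.camera_info("side");S=bot.camera_info("scene")
for p in([.5417,.2786,.076],[.4704,.2971,.076],[.3973,.3165,.076]):print(proj(i,np.array(p)))
s=bot.capture("side")[:,:,::-1];cv2.imwrite("pics/s9.png",s);o=bot.get_obs()["eef_pos"]
t=np.r_[o[:2],o[2]-.137];print("tip pred side",proj(D,t),"wrist",proj(i,t),"wrist top",proj(i,np.r_[o[:2],o[2]+.028]))
u,v=proj(D,t).astype(int);u2=min(max(u-75,0),490)
a=cv2.resize(s[max(v-170,0):v+30,u2:u2+150],None,fx=3,fy=3,interpolation=cv2.INTER_CUBIC)[:600]
print("side crop origin",u2,max(v-170,0),a.shape)
b=cv2.resize(g,None,fx=.55*1,fy=.55)
out=np.zeros((600,800,3),np.uint8);out[:a.shape[0],:450]=a
w=g[60:410,145:495];w=cv2.resize(w,(350,350));out[:350,450:]=w
cv2.imwrite("pics/c9.png",out)
E
```

```text
16.15 [0.55620522 0.20028864 0.30938529] [[-3.964e-01  9.181e-01 -1.500e-03]
 [ 9.181e-01  3.964e-01 -7.000e-04]
 [-0.000e+00 -1.700e-03 -1.000e+00]] [ 0.48927227  0.11523116 -1.4060965 ] 0.29456567759236096 60.10603308677673 [ 0.21  0.34  0.23  1.46 -0.    1.37]
[333.38155227 133.22527059]
[270.46492192  80.77381626]
[199.65676648  20.71083483]
tip pred side [326.23232393 161.19758571] wrist [314.90853082 240.64366599] wrist top [314.78055087 385.58749181]
side crop origin 251 0 (573, 450, 3)
```

Run:
```python
from h import *
g=cv2.imread('pics/w9.png');i=np.load('w.npz')
hsv=cv2.cvtColor(g,cv2.COLOR_BGR2HSV);gr=cv2.cvtColor(g,cv2.COLOR_BGR2GRAY)
np.set_printoptions(linewidth=250)
print(gr[108:160:2,305:365:2]);print(hsv[133,300:370:2,1])
```

```text
[[111 114 117 114 119 116 120 118 120 120 123 117 118 115 111 109 110 114 112 108 108 106 106 112 105 109 110 109 108 109]
 [103 110 113 114 118 115 118 120 118 119 118 122 119 117 112 111 110 110 107 109 112 107 111 111 110 105 108 113 109 108]
 [107 107 110 114 115 120 116 119 121 119 120 121 121 118 117 112 111 107 111 110 110 109 107 106 108 107 106 108 108 110]
 [102 105 108 113 119 118 115 116 117 120 121 118 110 105 101 101 106 112 109 111 112 109 108 109 109 108 107 107 109 109]
 [104 105 106 111 117 115 117 116 118 113  95  87  92  92  91  92  76  78 100 111 108 114 108 110 110 108 107 108 108 109]
 [103 106 107 110 114 117 115 118 105  93  92  93  89  96  95  97  97  96  80  92 106 110 110 110 111 112 109 108 107 108]
 [103 108 106 107 112 113 114 104  89  96  94  94  94  93  92  94  97  97  99  82  87 110 108 111 109 112 109 109 109 108]
 [106 106 107 106 107 110 112  87  96  97  95  94  92  94  92  97  97 100  98  98  81 102 111 109 108 111 110 109 107 109]
 [109 105 108 105 106 105  88  96  96 100  99  96  94  94  96  96 100 100 104 101 101  76 111 109 110 110 110 110 10
[... 1505 characters left out ...]
118 120 120 123 109  90  89  90  90  90  88  78  83 103 104 104 108 109 115 118 118 116 115 120 146]
 [114 114 115 113 117 118 120 121 121 120 117 114 107 101  97 101 105 104 106 108 106 106 108 111 115 117 117 118 124 163]
 [112 114 115 114 117 116 117 118 121 121 122 118 115 113 110 109 106 106 107 108 107 107 108 109 113 114 118 117 124 158]
 [119 116 114 112 113 114 116 117 121 124 119 121 121 118 113 113 107 108 106 105 105 104 107 107 106 108 113 118 161 159]
 [120 120 117 114 113 113 114 115 119 117 119 120 123 122 120 114 113 111 106 104 104 108 108 105 103 104 108 116 158 161]]
[92 95 93 92 91 90 93 94 19 24 16 21 23 16 18 23 28 15 23 22 17 20 22 23 27 93 92 96 94 91 90 94 94 93 92]
```

Run:
```python
from h import *
g=cv2.imread('pics/w9.png');i=np.load('w.npz');o=np.array([.5562,.2003,.3094])
hsv=cv2.cvtColor(g,cv2.COLOR_BGR2HSV)
m=(hsv[105:165,300:365,1]<55).astype(np.uint8);k,l,s,c=cv2.connectedComponentsWithStats(m);j=1+s[1:,4].argmax();print(s[j],c[j]+[300,105])
print(onz(i,c[j]+[300,105],.076),onz(i,(332.2,133.2),.076))
np.set_printoptions(linewidth=250)
print(hsv[226:300:3,290:345:2,1])
S=bot.camera_info("side")
s=cv2.cvtColor(cv2.imread("pics/s9.png"),cv2.COLOR_BGR2HSV);print(s[140:180:2,305:350:2,1])
```

```text
[ 16  11  33  35 918] [331.90740741 132.99891068]
[0.54032699 0.27823101 0.076     ] [0.54065738 0.27817574 0.076     ]
[[110 106 108 106 106 105 112 102 106 111 103 105 110 108 111 109 104 108 101 107 107 103  97  95  97  98  97  95]
 [108 108 107 107 107 105 108 100 106 102 112 105 105 107 104 101 105 102 107 106 105 109 105 106  98  95  95  95]
 [105 103 107 103 108 105 104 104 111 106 110 107 105 107 106 106 109 105  99 106 108 108 107 106 103 102 100 101]
 [105 104 108 104 104 112 101 109 105 103 111 102 106 109 108 108 105 105 106 106 105 106 107 107 106 105 104 105]
 [102 106 108 103 104 104 104 106 104 111  93  15   3   5  57 105 109 103 107 103 111 102 109 108 105 108 103 111]
 [102 107 106 108 106 105 107 109 100  48   9   6   8   5   0   5  91 105 107 105 107 103 104 101 108 105 104 102]
 [ 98 108 108 105 103 102 101 100   3   3   5   3   3   3   0   5   3  59 105 105 109 109 108 104 111 108 108 111]
 [106 104 102 105 104 110 103   4  10   9   8   8   3   5   5   0   3   3  35 102 103 111 106 107 108 104 109 109]
 [109 108 104 107 109 104  95   7   0   3   6   0   0   5   
[... 3096 characters left out ...]
4 100 103 104 107 108 104 107 104]
 [106 102 108 108 101 105 102 106 101 103  99 103 102 102 111  99 107  98  99 101 106 101 108]
 [106 103 108 105 104 101 103  98  98  98 110  98 102 103 100 103 107 100 101 107 110 101  99]
 [102 109 105 106 103 108 104 103  99  99 102 103 103 103 104 105  99 100 100 101  99 106 105]
 [ 99 100 103  98 106 103 106 102 100 105 103  95  97  94  99 101  98 101 100 105 104 105  98]
 [ 82  90  87  86  89  88  95  96  92  94  86  43  34  32  35  66 102 100 100 106 103 100 108]
 [ 66  85  89  84  83  84  85  86  90  86  91  80  87  82  83  93  95 101 102  99 108  98 106]
 [ 96  94  92  96  94  92  94  89  88  91  86  89  93  86  87  88 100  96 104 102 107 102 106]]
```

Emit:
apply_moves(
  moves=[
    [0.026,0.0057,0,0,0,0],
    [0.026,0.0057,0,0,0,0],
    [0.0257,0.0056,0,0,0,0],
    [0,0,0,0,0,0],
    [0,0,0,0,0,0],
  ],
)

```text
clock: 16.67
eef_pos: [0.541, 0.2796, 0.3101]
tcp_rot: [1.723, 2.627, -0.0]
contact_force: [0.1, 0.6, -2.2]
gripper_width: 0.301
grip_force: 60.1
```

Emit:
apply_moves(
  moves=[
    [0,0,0.02,0,0,0],
    [0,0,0.02,0,0,0],
    [0,0,0.015,0,0,0],
    [0,0,0.005,0,0,0],
    [0,0,0,0,0,0],
  ],
)

```text
clock: 17.08
eef_pos: [0.5406, 0.2778, 0.2488]
tcp_rot: [-1.726, -2.623, 0.004]
contact_force: [0.5, 0.3, -2.4]
gripper_width: 0.296
grip_force: 60.1
```

Emit:
apply_moves(
  moves=[
    [0,0,0,0,0,0],
    [0,0,0,0,0,0],
    [0,0,0,0,0,0],
    [0,0,0,0,0,0],
  ],
)

```text
clock: 17.42
eef_pos: [0.5416, 0.2795, 0.2514]
tcp_rot: [1.723, 2.625, 0.002]
contact_force: [-0.4, 0.4, -0.8]
gripper_width: 0.296
grip_force: 60.1
```

Emit:
apply_moves(
  moves=[
    [-0.0007,-0.0011,0.008,0,0,0],
    [0,0,0.008,0,0,0],
    [0,0,0.004,0,0,0],
    [0,0,0.002,0,0,0],
    [0,0,0,0,0,0],
  ],
)

```text
clock: 17.83
eef_pos: [0.5397, 0.2782, 0.2271]
tcp_rot: [-1.723, -2.625, 0.002]
contact_force: [-1.7, -1.1, -1.8]
gripper_width: 0.298
grip_force: 60.2
```

Emit:
apply_moves(
  moves=[
    [0,0,0,0,0,0],
    [0,0,0,0,0,0],
    [0,0,0,0,0,0],
    [0,0,0,0,0,0],
    [0,0,0,0,0,0],
  ],
)

```text
clock: 18.25
eef_pos: [0.5404, 0.2784, 0.2286]
tcp_rot: [1.724, 2.626, 0.001]
contact_force: [-1.2, 0.8, -1.6]
gripper_width: 0.297
grip_force: 60.2
```

```bash
python3 w.py wf
python3 - <<'E'
from h import *
i=np.load('w.npz');g=cv2.imread('pics/wf.png');D=bot.camera_info("side");o=bot.get_obs()["eef_pos"]
s=bot.capture("side")[:,:,::-1];c=bot.capture("scene")[:,:,::-1];S=bot.camera_info("scene")
t=np.r_[o[:2],o[2]-.137]
for n,I,im,w in(("wrist",i,g,(100,75)),("side",D,s,(50,75)),("scene",S,c,(50,75))):print(n,"tip",proj(I,t),"hole",proj(I,np.r_[.5409,.2784,.076]))
r=lambda x,k:cv2.resize(x,None,fx=k,fy=k,interpolation=cv2.INTER_CUBIC)
u,v=proj(i,t).astype(int);a=g[v-60:v+140,u-50:u+50];print("wrist org",u-50,v-60)
p,q=proj(D,t).astype(int);b=s[q-100:q+50,p-50:p+50];print("side org",p-50,q-100)
x,y=proj(S,t).astype(int);d=c[y-50:y+50,x-30:x+30];print("scene",x-30,y-50)
out=np.zeros((600,800,3),np.uint8)
for im,k,x0,y0 in((a,3,0,0),(b,3,300,0),(d,3,605,0)):
    z=r(im,k);out[y0:y0+z.shape[0],x0:x0+z.shape[1]]=z
cv2.imwrite("pics/cf.png",out)
E
```

```text
18.25 [0.54040533 0.27842224 0.22857818] [[-3.977e-01  9.175e-01  5.000e-04]
 [ 9.175e-01  3.977e-01  1.000e-04]
 [-1.000e-04  5.000e-04 -1.000e+00]] [-1.16524374  0.79646078 -1.57555834] 0.29670510511756476 60.18898129463196 [ 0.34  0.38  0.1   1.29 -0.    1.51]
wrist tip [314.23099104 240.07733494] hole [314.80700474 234.91344892]
side tip [310.77254896 180.92110207] hole [311.07517259 186.36755395]
scene tip [408.06106025 234.79113837] hole [407.27903547 237.84688481]
wrist org 264 180
side org 260 80
scene 378 184
```

View pics/cf.png

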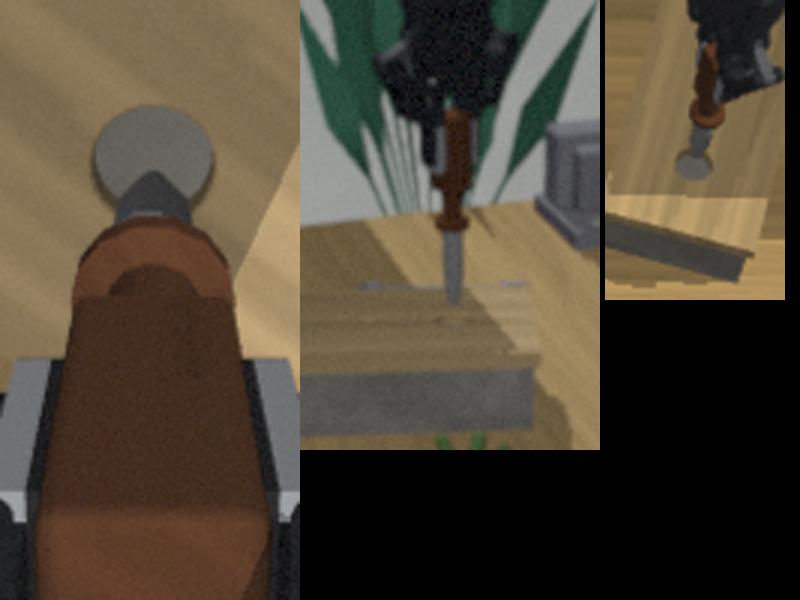

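Emit:
apply_moves(
  moves=[
    [0.0018,0.0002,0,0,0,0],
    [0,0,0,0,0,0],
    [0,0,0,0,0,0],
    [0,0,0,0,0,0],
    [0,0,0,0,0,0],
  ],
)

```text
clock: 18.82
eef_pos: [0.5398, 0.2801, 0.2283]
tcp_rot: [1.724, 2.626, -0.0]
contact_force: [1.1, 0.6, -2.6]
gripper_width: 0.296
grip_force: 60.2
```

Emit:
apply_moves(
  moves=[
    [0,0,0,0,0,0],
    [0,0,0,0,0,0],
    [0,0,0,0,0,0],
    [0,0,0,0,0,0],
    [0,0,0,0,0,0],
  ],
)

```text
clock: 19.23
eef_pos: [0.5398, 0.2801, 0.2283]
tcp_rot: [1.724, 2.626, 0.0]
contact_force: [-0.5, 0.2, -1.7]
gripper_width: 0.301
grip_force: 60.2
```

```bash
python3 w.py wg
python3 - <<'E'
from h import *
i=np.load('w.npz');h=cv2.cvtColor(cv2.imread('pics/wg.png'),cv2.COLOR_BGR2HSV)
g=cv2.cvtColor(cv2.imread('pics/wg.png'),cv2.COLOR_BGR2GRAY);np.set_printoptions(linewidth=200)
m=h[205:250,285:345,1]<55
for r in range(0,45,2):
    x=np.nonzero(m[r])[0];print(205+r,x.min()+285 if len(x) else None,x.max()+285 if len(x) else None,g[205+r,302:330:2])
E
```

```text
19.2333 [0.53975984 0.28010403 0.22832584] [[-3.977e-01  9.175e-01  1.000e-04]
 [ 9.175e-01  3.977e-01 -0.000e+00]
 [-1.000e-04  1.000e-04 -1.000e+00]] [-0.52619176  0.18580081 -1.68295911] 0.30054341139442786 60.18885612487793 [ 0.35  0.38  0.1   1.29 -0.    1.51]
205 None None [120 118 114 115 111 111 111 114 116 115 113 113 109 111]
207 None None [123 123 119 116 113 112 113 114 113 113 112 111 112 111]
209 None None [123 120 120 122 117 115 113 112 113 113 112 112 112 112]
211 None None [121 125 123 120 122 119 115 110 112 113 114 114 112 109]
213 None None [125 125 125 125 121 121 118 117 115 110 112 113 115 112]
215 None None [120 120 124 124 122 122 123 120 117 115 111 110 113 113]
217 None None [122 118 120 116 110 101 104 102 104 111 111 113 111 112]
219 307 322 [121 110  97  98  96  99  98  97  99 105 102 104 109 110]
221 304 326 [100  96  99  98  98 100  98 100 100 100 101 100 102 105]
223 301 329 [ 99  97  99  98  96  97  98  99  96 101  99 102 101 103]
225 299 330 [ 93  96 101  97 100  99 100  97  99  98  98 100 103 102]
227 298 332 [ 96  98  96 100  98  99  98  96 101  98 100 102 101 105]
229 297 333 [ 94  98  98  96  98 100 101  98  99 100 101 100 103 101]
231 296 333 [ 97 100 100 100  99  97 100  97 100 100 100 102 100 103]
233 296 334 [ 99  97  98  98  97 100 103 100 101 103 100 100 104 101]
235 296 334 [100 101  96  99 100 102  97 100  99 103 101 101 102 103]
237 296 333 [ 96  97  98  99 100  86  70  65  96 100 103 102 101 102]
239 297 333 [ 97  95  99  96  71  59  58  59  57  92 100 103 107 105]
241 298 332 [ 95  97  96  74  59  59  56  56  56  59  95 102  99 101]
243 299 331 [ 96  95  72  59  63  58  58  56  54  55  56  95 105 107]
245 300 329 [ 94  77  59  59  57  58  59  57  52  55  56  50  95 106]
247 302 327 [74 58 58 58 61 58 55 55 52 54 53 51 62 69]
249 303 327 [63 63 60 59 60 56 55 56 54 55 54 52 52 67]
```

Run:
```python
from h import *
i=np.load('w.npz')
o=np.array([.53976,.2801,.2283]);X=np.array([-.3977,.9175]);Y=np.array([.9175,.3977])
for n,q,z in(("hole top edge",(315,216.7),.076),("hole c",(315,235.3),.076),("hole L",(295.3,235),.076),("hole R",(334.7,235),.076),("tip far edge",(315,236.5),.0913)):
    d=onz(i,q,z)[:2]-o[:2];print(n,(d@X).round(4),(d@Y).round(4))
```

```text
hole top edge 0.0148 0.0005
hole c -0.0005 0.0005
hole L -0.0002 -0.0154
hole R -0.0002 0.0164
tip far edge 0.0029 0.0005
```

```bash
python3 -c "
from bench import bot
print(bot.finish_job())"
```

```text
the job is handed in; nothing more can be done
None
```

I handed the job in at about 19 s. The dibber was stirred four turns through the beads, with all seven still in the bowl, and carried over the plants. It is now held upright and still about 1.5 cm above the board, centred over the wide hole to about 1 mm by the wrist camera.

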